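# Turn the find to the camera and release the shutter

## Task

Push the turntable round gently by its spokes with a fingertip until its long arrow-headed pointer points straight at the camera's lens and leave it standing there. Only then press the button on the grey shutter release all the way down and let it come up again. Do not grip or lift anything, do not touch the timber on the disc, and leave everything else where it stands.

Things in the scene. Friction and masses are not known exactly. Their poses are not given: they have to be found in the camera images.
- wheel_hub (a point): The turntable: bare-metal disc (170 mm across, top 56 mm above the bench) on a fixed dark foot, with four flat metal spokes standing out level from its rim, 90 degrees apart. This point is on the axis at the disc's top and turns with the wheel: x runs out along the long pointer spoke; y, -x and -y along the three plain spokes; z up
- spoke_end (a point): outer end of the plain spoke on the y side, 140 mm from the axis, half-way up it. All spokes are 12 mm wide, 14 mm tall, undersides 42 mm and tops 56 mm above the bench, starting at the rim 85 mm from the axis; the plain ones end at 140 mm. Below them, beyond 85 mm from the axis, is open space down to the bench
- pointer_tip (a point): tip of the pointer, the one spoke with an arrow head: 174 mm from the axis, 49 mm above the bench; the head is 34 mm wide at its root, 148 mm from the axis
- wheel (a joint): turning angle of the turntable wheel (rad), growing counter-clockwise seen from above; turns more than a full turn either way; friction 0.15 N m plus 0.12 N m per rad/s, so it stays where it is left. Its zero has no meaning for the task
- timber_center (a point): the find: a dark bored timber block, 100 x 70 x 38 mm, 0.25 kg, lying loose near the middle of the disc, top 94 mm above the bench; this is its centre. It rides round with the wheel
- lens (a point): centre of the front glass of the camera's lens, 104 mm above the bench, 0.21 to 0.25 m from the turntable's axis. The camera is a black box (125 mm wide, top 161 mm above the bench) with a 64 mm round lens barrel, on a low loose stand (foot 100 x 120 mm) beyond the turntable. Axes: x points backwards from the lens into the camera, z up
- release: the shutter release: a grey loose box on the bench, 75 x 55 x 26 mm, 0.3 kg, with one round button in the middle of its top; origin under its centre
- button_top (a point): centre of the top of the release's round button, 28 mm diameter, 36 mm above the bench when up
- button (a joint): travel of the button (m): 0 up, grows as it is pressed, 0.006 fully down; spring, 1.5 N to start and 4.5 N at the bottom; springs back by itself
- jar: closed sample jar, 60 mm diameter, 85 mm tall; origin under its centre. Bystander
- scale_bar: white photo scale bar, 24 x 100 x 12 mm, lying beside the turntable; origin under its centre. Bystander
- wedge: small pale wooden stepped wedge, 90 x 35 x 32 mm, lying beside the turntable; origin under its centre. Bystander
- brush: hand brush lying flat. Bystander
- spatula: spatula lying flat. Bystander
- bowl: plastic bowl, 120 mm across, 45 mm tall. Bystander
- treenail: dark wooden pin with a head, 150 mm long, up to 34 mm wide, 26 mm tall, lying flat. Bystander
Mind the look-alikes: they are no part of the job. There is more than one size of the part that bears lens; the job needs the largest.

How it is judged:
On the way, in this order (a step that is already met when the one before it is completed fails the run):
1. the pointer points at the lens and the wheel stands still (y of lens in the frame of wheel_hub between -0.025 and 0.025 m and x of lens in the frame of wheel_hub above 0.1 m and velocity of joint wheel between -0.05 and 0.05 rad/s), for 0.3 s.
2. the button is pressed down with the pointer still on the lens (y of lens in the frame of wheel_hub between -0.025 and 0.025 m and x of lens in the frame of wheel_hub above 0.1 m and value of joint button above 0.0045 m), for 0.05 s.
At the end, for the whole second after the job is handed in: pointer line passes within 25 mm of the lens centre, arrow towards the camera, wheel at rest; button pressed after that (over 4.5 of 6 mm) and up again; release within 20 mm of its start, flat on the bench; timber within 25 mm of the wheel axis (all of step 1 and value of joint button below 0.0015 m and distance of release from where it was at the start of the episode below 0.02 m and height (world z) of release below 0.006 m and horizontal distance between timber_center and wheel_hub below 0.025 m and linear speed of release below 0.02 m/s); the robot touches nothing.
It fails at once if the button is pressed while the pointer is off the lens (value of joint button above 0.003 m and not (y of lens in the frame of wheel_hub between -0.03 and 0.03 m and x of lens in the frame of wheel_hub above 0.1 m)).
It fails at once if the wheel is spun fast (over 3 rad/s) (velocity of joint wheel above 3 rad/s or velocity of joint wheel below -3 rad/s).
It fails at once if the timber is touched by the robot, lifted or slid from its place (its centre over 25 mm off the axis) (contact force between any of the fingers, the arm and timber above 0.5 N or height (world z) of timber_center above 0.083 m or horizontal distance between timber_center and wheel_hub above 0.025 m).
It fails at once if the shutter release is lifted, or shifted over 20 mm (height (world z) of release above 0.008 m or distance of release from where it was at the start of the episode above 0.02 m).
It fails at once if the camera or a bystander is shifted over 15 mm (distance of any of lens, jar, scale_bar, wedge, brush, spatula, bowl, treenail from where it was at the start of the episode above 0.015 m).
It also fails if it takes over 70 s, if anything falls off the work surface, if the arm or the gripper's body presses on something with over 40 N, if the wrist force passes 120 N, or if a joint passes its speed limit or range.

## Robot

A 6-joint arm with a two-finger parallel gripper is mounted at the origin on the work surface. World frame = base frame: x ahead of the robot, y to its left, z up, the work surface at z = 0. Lengths are in m, angles in rad, forces in N, time in s.
With the tool pointing down it reaches from about 0.35 to 0.775 m from the base axis. Payload 5.5 kg.
Tool frame: the origin (TCP) lies on the centre line of the jaws, within the pads' length; the fingertips stand 8 mm ahead of it and the grasp point (between the pads) lies 11 mm behind it; z points along the fingers, y is the direction in which the jaws open and shut (so a half turn about z gives the same grasp; the last joint's range is limited). The gripper opens to 85 mm and grips with 20 to 120 N. Pads are 22 mm wide; open, the fingers measure 114 mm over their backs; the gripper's body (76 mm by 85 mm) begins 54 mm behind the grasp point. The pads swing forward as they close: fully open they stand 13 mm farther back than shut.
Start: joints at [-1.251, 0.313, 0.046, 1.304, 0, 1.431], TCP at [0.255, -0.515, 0.239] pointing down, gripper open.
Joint ranges: [-2.76, 2.76], [-0.86, 1.69], [-1.03, 1.26], [-2.2, 2.34], [-1.47, 1.5], [-3.14, 3.14]. Speed limits (rad/s): [2.57, 2.57, 3.14, 3.14, 3.14, 3.14].

## Interface

Orientations are given as a unit quaternion [w, x, y, z].
In Python, from workcell import env gives the robot as it stands. The module is installed in compiled form; this text tells all that it offers.
- The arm moves only by the tool play_rows, never from a script. Its argument "steps" is a list of rows, each an object with "claw": the closure in counts, from 0 (fully open) to 255 (shut); "dp": the shift along the tool's x, y, z in m, a list of three; "angular": the turn, a rotation vector about the tool's x, y, z in degrees, a list of three. In form: [{"claw": claw, "dp": [dx, dy, dz], "angular": [wx, wy, wz]}, ...]. A call has exactly 8 rows; each row shifts and turns the commanded pose from where the row before left it, along the tool's axes as they then stand; what a row does not reach is not made up. A row lasts 1/12 s, in which the tool goes at most 41.7 mm and 7.16 degrees, less where a joint would pass 70% of its speed; a pose out of reach is approached as far as the arm can. A call is refused whole if a number of a shift passes 0.0417 or a number of a turn 7.16, either way. A call with a gripper value outside its range is refused whole. The fingers move at their own pace and stop on an object; "force" is the grip in N (left out, the last holds). Time passes only in rows, so rows that do not move let the fingers close, or fill a call up. It gives the time, the measured TCP pose, the force and the opening at its end, in the units of the state.
- env.get_state(): the state, without advancing time (a new reading comes with each control period).
- env.read_camera(name): name is "scene" or "top"; returns (picture, depth): 420x560x3 uint8, red, green, blue; 420x560 float32, m along the optical axis (not along the pixel's ray), 0 where there is no reading.
- env.calibration(name): a dict with "fx", "fy", "cx", "cy" (pixels), "world_from_camera" (4x4, takes a point from camera to world coordinates). Camera axes: x right, y down, z forward; pixel columns grow to the right and rows downward; lengths in m; the calibration is good to about 2 mm. A picture is of the moment at which its call begins. calibration takes no time and is no camera call.
- env.hand_in(): hands the job in, once; it reports no verdict.
The state is a dict: "clock": time; "joint_pos": joint angles; "qvel": joint speeds; "tau": joint torques, N m; "tcp_pos": TCP position; "orientation": TCP orientation; "wrist_force": force on the tool from outside, world axes, zero at the start; "ft_torque": the same for the moment, N m; "finger_gap": finger opening in m.
Only numpy, scipy, OpenCV 4.12 (cv2) and the standard library are available. Lean on these libraries where they do the work, as an engineer would, in place of code of your own. Each camera call takes 0.05 s, during which the arm holds its last target. There are 200 camera calls.

## Working session

There is one attempt and no reset: what is moved stays moved. The work goes in short steps, Python scripts to look and compute and a tool call to move; the robot and the scene stay as the last step left them, time stands still between calls to the robot, and variables do not carry over. Pictures are saved under pics/ and viewed, about 8 in all and at most 12, crops included, and the job is handed in when it is done.

Besides the shell and the picture viewer there is one more tool, called by a JSON object that holds its "method" and its "body", one argument or row to a line. play_rows: Moves the arm, as the interface text tells. Its arguments: {"type":"object","properties":{"steps":{"type":"array","items":{"type":"object","properties":{"claw":{"type":"number"},"dp":{"type":"array","items":{"type":"number"}},"angular":{"type":"array","items":{"type":"number"}}}}},"force":{"type":"number"}},"required":["steps"]}

```bash
mkdir -p pics; cat > h.py <<'E'
from workcell import env
import numpy as np, cv2
def shot(n,f):
    p,d=env.read_camera(n); cv2.imwrite(f'pics/{f}.png',cv2.cvtColor(p,cv2.COLOR_RGB2BGR)); np.save(f'pics/{f}.npy',d); return p,d
def ray(n,u,v,z):
    c=env.calibration(n);T=np.array(c['world_from_camera'])
    r=T[:3,:3]@np.array([(u-c['cx'])/c['fx'],(v-c['cy'])/c['fy'],1]);o=T[:3,3]
    return o+r*(z-o[2])/r[2]
def pt(n,d,u,v):
    c=env.calibration(n);T=np.array(c['world_from_camera']);z=d[v,u]
    return T[:3,:3]@np.array([(u-c['cx'])/c['fx']*z,(v-c['cy'])/c['fy']*z,z])+T[:3,3]
E
python3 - <<'E'
from h import *
for n in('scene','top'): shot(n,n+'0'); c=env.calibration(n);print(c)
print(env.get_state())
E
```

```text
{'fx': 489.5328116470814, 'fy': 489.5328116470814, 'cx': 282.73490627243694, 'cy': 211.03968626658528, 'world_from_camera': array([[ 0.85175184,  0.31804036, -0.41637618,  1.15312242],
       [ 0.52393344, -0.51163734,  0.68097062, -0.91741998],
       [ 0.00354254, -0.79817139, -0.60242003,  0.91815851],
       [ 0.        ,  0.        ,  0.        ,  1.        ]])}
{'fx': 446.13872002450245, 'fy': 446.13872002450245, 'cx': 281.1771433156264, 'cy': 209.36542348515707, 'world_from_camera': array([[-1.15007767e-02, -9.93413845e-01,  1.14002917e-01,
         4.68260365e-01],
       [-9.99933239e-01,  1.12982959e-02, -2.42209004e-03,
        -4.62511313e-03],
       [ 1.11809909e-03, -1.14023162e-01, -9.93477462e-01,
         1.25175085e+00],
       [ 0.00000000e+00,  0.00000000e+00,  0.00000000e+00,
         1.00000000e+00]])}
{'clock': 0.1, 'joint_pos': array([-1.25059584e+00,  3.13958289e-01,  4.50902955e-02,  1.30361546e+00,
       -2.30295202e-05,  1.43120561e+00]), 'qvel': array([ 0.00176896, -0.0013226 ,  0.00464965, -0.0001091 , -0.00124046,
       -0.00015757]), 'tau': array([ 1.65465568e-03, -4.81721878e+01,  2.99246192e+01,  1.26513006e-02,
       -1.44979285e-04, -4.98784587e-06]), 'tcp_pos': array([ 0.25500942, -0.51485651,  0.23847834]), 'orientation': array([-8.39088931e-04,  9.73689842e-01,  2.27875799e-01, -8.75423479e-05]), 'wrist_force': array([-0.06669226,  0.0705736 ,  0.26183621]), 'ft_torque': array([-0.00925702, -0.01515222,  0.03094694]), 'finger_gap': 0.08525600460042099}
```

View pics/top0.png

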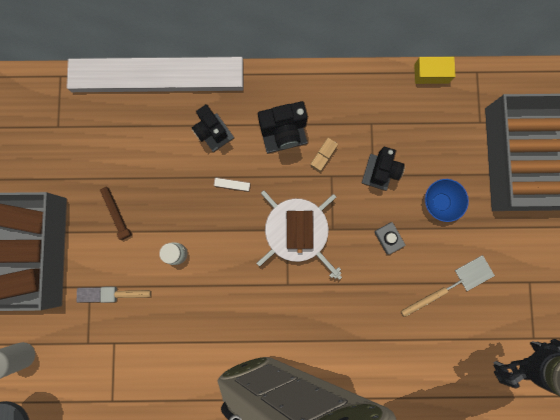

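View pics/scene0.png

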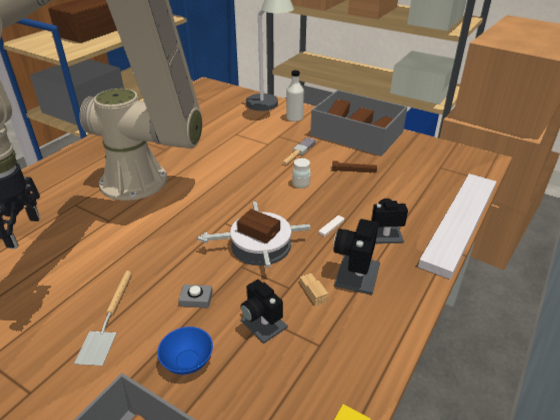

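The top view shows the hub near (297,230), the pointer tip near (338,276), the largest camera near (285,125), and the release at (390,238). The other two cameras are smaller. I'll enlarge this area next.

```bash
python3 - <<'E'
import cv2
i=cv2.imread('pics/top0.png')[90:290,220:420]
cv2.imwrite('pics/c1.png',cv2.resize(i,(600,600),interpolation=cv2.INTER_CUBIC)) 
E
```

```text
(no output)
```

View pics/c1.png

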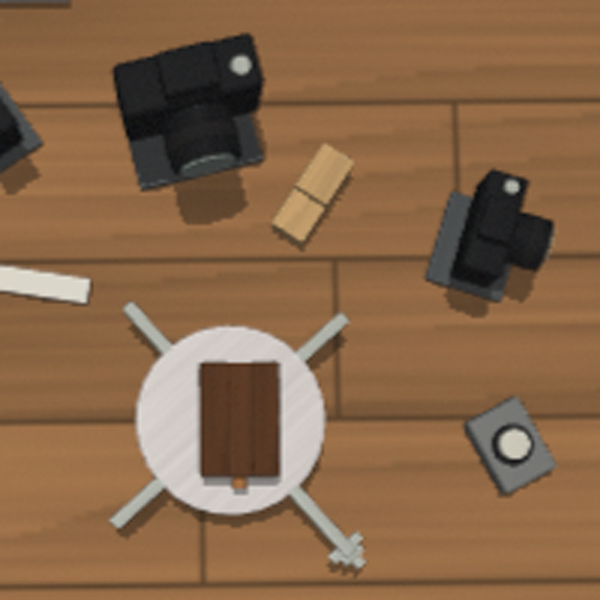

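```bash
python3 - <<'E'
from h import *
d=np.load('pics/top0.npy'); g=lambda u,v,z:ray('top',220+u/3-.33,90+v/3-.33,z)
np.set_printoptions(precision=4,suppress=True)
for k,u,v,z in [('hub',230.5,420,.056),('spA',130,308,.056),('spB',343,320,.056),('spC',117,524,.056),('tip',362,566,.056),('lensfront',208,167,.11),('lensL',170,165,.104),('lensR',241,152,.104),('btn',514,445,.036),
 ('wedge1',275,225,.02),('wedge2',303,245,.02),('camback l',115,68,.161),('camback r',250,36,.161),('cam frontl',130,138,.161),('cam frontr',262,108,.161)]:
    print(k,g(u,v,z))
h=g(230.5,420,.056)
for k,u,v in [('A',130,308),('B',343,320),('C',117,524),('tip',362,566)]:
    q=g(u,v,.056)-h; print(k,np.hypot(*q[:2]),np.degrees(np.arctan2(q[1],q[0])))
# lens barrel points by depth
P=np.array([pt('top',d,u,v) for v in range(100,152) for u in range(255,312) if d[v,u]>0])
m=(P[:,2]>.09)
print('lens-ish column profile')
for u in (284,287,290):
  for v in range(120,150,2): print(u,v,pt('top',d,u,v))
b=[pt('top',d,u,v)[2] for u,v in((391,238),(391,240),(384,232))];print(b)
E
```

```text
hub [ 0.5502 -0.048   0.056 ]
spA [0.6525 0.0412 0.056 ]
spB [ 0.6393 -0.151   0.056 ]
spC [0.459 0.054 0.056]
tip [ 0.4196 -0.1623  0.056 ]
lensfront [ 0.7678 -0.0298  0.11  ]
lensL [0.7716 0.0034 0.104 ]
lensR [ 0.7826 -0.0592  0.104 ]
btn [ 0.5259 -0.3058  0.036 ]
wedge1 [ 0.7351 -0.0939  0.02  ]
wedge2 [ 0.7158 -0.1197  0.02  ]
camback l [0.8406 0.0484 0.161 ]
camback r [ 0.8672 -0.0657  0.161 ]
cam frontl [0.78   0.0362 0.161 ]
cam frontr [ 0.8046 -0.0747  0.161 ]
A 0.1357449871622936 41.08372829191057
B 0.13618467497651143 -49.08513778251932
C 0.13685617665814803 131.77701992387802
tip 0.17342920598053135 -138.80928476258495
lens-ish column profile
284 120 [ 0.8197 -0.017   0.1616]
284 122 [ 0.8198 -0.0171  0.145 ]
284 124 [ 0.8164 -0.0171  0.1392]
284 126 [ 0.8107 -0.017   0.1404]
284 128 [ 0.8067 -0.017   0.1364]
284 130 [ 0.801  -0.0169  0.1377]
284 132 [ 0.7954 -0.0169  0.1388]
284 134 [ 0.7902 -0.0168  0.1384]
284 136 [ 0.7856 -0.0168  0.1361]
284 138 [ 0.7812 -0.0167  0.1333]
284 140 [ 0.7756 -0.0167  0.1343]
284 142 [ 0.7727 -0.0167  0.1258]
284 144 [ 0.7675 -0.0166  0.1255]
284 146 [ 0.7668 -0.0167  0.1079]
284 148 [ 0.7658 -0.0169  0.0907]
287 120 [ 0.8219 -0.0247  0.1546]
287 122 [ 0.82   -0.0248  0.144 ]
287 124 [ 0.8161 -0.0248  0.1399]
287 126 [ 0.8124 -0.0248  0.1346]
287 128 [ 0.8062 -0.0247  0.1376]
287 130 [ 0.8023 -0.0247  0.133 ]
287 132 [ 0.7954 -0.0246  0.1385]
287 134 [ 0.7903 -0.0245  0.1381]
287 136 [ 0.7854 -0.0245  0.1367]
287 138 [ 0.7799 -0.0244  0.1376]
287 140 [ 0.7748 -0.0243  0.137 ]
287 142 [ 0.7708 -0.0243  0.1325]Traceback (most recent call last):
  File "<stdin>", line 15, in <module>
  File "h.py", line 10, in pt
    c=env.calibration(n);T=np.array(c['world_from_camera']);z=d[v,u]
ValueError: time passes only in moves, steps and waits
```

{"method": "play_rows", "body": {
  "steps": [
    {"claw": 255, "dp": [0, 0, 0], "angular": [0, 0, 6.6]},
    {"claw": 255, "dp": [0, 0, 0], "angular": [0, 0, 6.6]},
    {"claw": 255, "dp": [0, 0, 0], "angular": [0, 0, 6.6]},
    {"claw": 255, "dp": [0, 0, 0], "angular": [0, 0, 6.55]},
    {"claw": 255, "dp": [0.01, -0.028, 0], "angular": [0, 0, 0]},
    {"claw": 255, "dp": [0.01, -0.028, 0], "angular": [0, 0, 0]},
    {"claw": 255, "dp": [0.01, -0.028, 0], "angular": [0, 0, 0]},
    {"claw": 255, "dp": [0.01, -0.028, 0], "angular": [0, 0, 0]}
  ]
}}

```text
clock: 0.77
tcp_pos: [0.2951, -0.4019, 0.2386]
orientation: [-0.001, 1.0, -0.0, -0.0]
wrist_force: [0.7, 0.1, -0.5]
finger_gap: 0.0003
```

{"method": "play_rows", "body": {
  "steps": [
    {"claw": 255, "dp": [0.011, -0.029, 0], "angular": [0, 0, 0]},
    {"claw": 255, "dp": [0.011, -0.029, 0], "angular": [0, 0, 0]},
    {"claw": 255, "dp": [0.011, -0.029, 0], "angular": [0, 0, 0]},
    {"claw": 255, "dp": [0.011, -0.029, 0], "angular": [0, 0, 0]},
    {"claw": 255, "dp": [0.011, -0.029, 0], "angular": [0, 0, 0]},
    {"claw": 255, "dp": [0.011, -0.029, 0], "angular": [0, 0, 0]},
    {"claw": 255, "dp": [0.011, -0.029, 0], "angular": [0, 0, 0]},
    {"claw": 255, "dp": [0.011, -0.029, 0], "angular": [0, 0, 0]}
  ]
}}

```text
clock: 1.43
tcp_pos: [0.3832, -0.1697, 0.2391]
orientation: [-0.0, 1.0, -0.0, -0.0]
wrist_force: [0.5, -0.2, 0.2]
finger_gap: 0.0
```

{"method": "play_rows", "body": {
  "steps": [
    {"claw": 255, "dp": [0.012, -0.028, 0], "angular": [0, 0, 0]},
    {"claw": 255, "dp": [0.012, -0.028, 0], "angular": [0, 0, 0]},
    {"claw": 255, "dp": [0.012, -0.028, 0], "angular": [0, 0, 0]},
    {"claw": 255, "dp": [0.012, -0.028, 0], "angular": [0, 0, 0]},
    {"claw": 255, "dp": [0, 0, 0.03], "angular": [0, 0, 0]},
    {"claw": 255, "dp": [0, 0, 0.03], "angular": [0, 0, 0]},
    {"claw": 255, "dp": [0, 0, 0.03], "angular": [0, 0, 0]},
    {"claw": 255, "dp": [0, 0, 0.02], "angular": [0, 0, 0]}
  ]
}}

```text
clock: 2.1
tcp_pos: [0.4297, -0.0584, 0.1266]
orientation: [-0.0, 1.0, 0.001, -0.001]
wrist_force: [0.7, -0.7, 0.0]
finger_gap: -0.0
```

```bash
python3 - <<'E'
from h import *
shot('scene','s1'); i=cv2.imread('pics/s1.png')[100:340,100:420]
cv2.imwrite('pics/s1c.png',cv2.resize(i,(800,600),interpolation=cv2.INTER_CUBIC)); print(env.get_state()['tcp_pos'])
# arc plan
h=np.array([.5502,-.048]);a=np.radians(np.arange(-175,0,5.));p=h+.118*np.c_[np.cos(a),np.sin(a)]
dd=np.diff(p,axis=0)*[1,-1]*1000
for x,q,e in zip(np.degrees(a)[1:],dd,p[1:]):print(round(x),q.round(1),e.round(3))
E
```

```text
[ 0.42770172 -0.05791267  0.12374368]
-170 [ 1.3 10.2] [ 0.434 -0.068]
-165 [ 2.2 10.1] [ 0.436 -0.079]
-160 [3.1 9.8] [ 0.439 -0.088]
-155 [3.9 9.5] [ 0.443 -0.098]
-150 [4.8 9.1] [ 0.448 -0.107]
-145 [5.5 8.7] [ 0.454 -0.116]
-140 [6.3 8.2] [ 0.46  -0.124]
-135 [7.  7.6] [ 0.467 -0.131]
-130 [7.6 7. ] [ 0.474 -0.138]
-125 [8.2 6.3] [ 0.483 -0.145]
-120 [8.7 5.5] [ 0.491 -0.15 ]
-115 [9.1 4.8] [ 0.5   -0.155]
-110 [9.5 3.9] [ 0.51  -0.159]
-105 [9.8 3.1] [ 0.52  -0.162]
-100 [10.1  2.2] [ 0.53  -0.164]
-95 [10.2  1.3] [ 0.54  -0.166]
-90 [10.3  0.4] [ 0.55  -0.166]
-85 [10.3 -0.4] [ 0.56  -0.166]
-80 [10.2 -1.3] [ 0.571 -0.164]
-75 [10.1 -2.2] [ 0.581 -0.162]
-70 [ 9.8 -3.1] [ 0.591 -0.159]
-65 [ 9.5 -3.9] [ 0.6   -0.155]
-60 [ 9.1 -4.8] [ 0.609 -0.15 ]
-55 [ 8.7 -5.5] [ 0.618 -0.145]
-50 [ 8.2 -6.3] [ 0.626 -0.138]
-45 [ 7.6 -7. ] [ 0.634 -0.131]
-40 [ 7.  -7.6] [ 0.641 -0.124]
-35 [ 6.3 -8.2] [ 0.647 -0.116]
-30 [ 5.5 -8.7] [ 0.652 -0.107]
-25 [ 4.8 -9.1] [ 0.657 -0.098]
-20 [ 3.9 -9.5] [ 0.661 -0.088]
-15 [ 3.1 -9.8] [ 0.664 -0.079]
-10 [  2.2 -10.1] [ 0.666 -0.068]
-5 [  1.3 -10.2] [ 0.668 -0.058]
```

View pics/s1c.png

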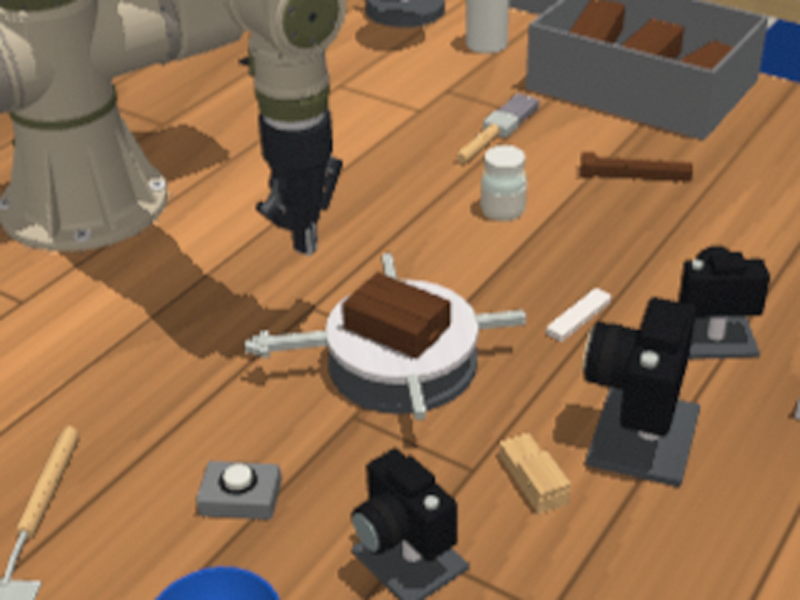

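{"method": "play_rows", "body": {
  "steps": [
    {"claw": 255, "dp": [-0.004, 0, 0], "angular": [0, 0, -4]},
    {"claw": 255, "dp": [0, 0, 0], "angular": [0, 0, -3.5]},
    {"claw": 255, "dp": [0, 0, 0.02], "angular": [0, 0, 0]},
    {"claw": 255, "dp": [0, 0, 0.02], "angular": [0, 0, 0]},
    {"claw": 255, "dp": [0, 0, 0.02], "angular": [0, 0, 0]},
    {"claw": 255, "dp": [0, 0, 0.02], "angular": [0, 0, 0]},
    {"claw": 255, "dp": [0, 0, 0], "angular": [0, 0, 0]},
    {"claw": 255, "dp": [0, 0, 0], "angular": [0, 0, 0]}
  ]
}}

```text
clock: 2.82
tcp_pos: [0.4264, -0.0591, 0.0492]
orientation: [-0.0, 0.998, 0.065, -0.001]
wrist_force: [0.1, -0.3, 0.4]
finger_gap: -0.0001
```

```bash
python3 - <<'E'
from h import *
s=env.get_state();print(s['joint_pos'],s['tcp_pos'],s['wrist_force'])
E
```

```text
[-3.24712032e-01  1.98996761e-01 -6.15180743e-01  7.59078919e-01
 -3.73011386e-05  2.68623583e+00] [ 0.42639011 -0.05913488  0.04916394] [ 0.07858872 -0.30126809  0.364649  ]
```

{"method": "play_rows", "body": {
  "steps": [
    {"claw": 255, "dp": [0, 0.0065, 0], "angular": [0, 0, -3]},
    {"claw": 255, "dp": [0, 0.0065, 0], "angular": [0, 0, -3]},
    {"claw": 255, "dp": [0, 0.0065, 0], "angular": [0, 0, -3]},
    {"claw": 255, "dp": [0, 0.0065, 0], "angular": [0, 0, -3]},
    {"claw": 255, "dp": [0, 0.0065, 0], "angular": [0, 0, -3]},
    {"claw": 255, "dp": [0, 0.0065, 0], "angular": [0, 0, -3]},
    {"claw": 255, "dp": [0, 0.0065, 0], "angular": [0, 0, -3]},
    {"claw": 255, "dp": [0, 0.0043, 0], "angular": [0, 0, -2]}
  ]
}}

```text
clock: 3.48
tcp_pos: [0.4437, -0.1077, 0.0514]
orientation: [0.001, 0.965, 0.264, 0.001]
wrist_force: [-0.0, -0.3, 0.9]
finger_gap: -0.0003
```

{"method": "play_rows", "body": {
  "steps": [
    {"claw": 255, "dp": [0, 0.0043, 0], "angular": [0, 0, -2]},
    {"claw": 255, "dp": [0, 0.0043, 0], "angular": [0, 0, -2]},
    {"claw": 255, "dp": [0, 0.0043, 0], "angular": [0, 0, -2]},
    {"claw": 255, "dp": [0, 0.0043, 0], "angular": [0, 0, -2]},
    {"claw": 255, "dp": [0, 0.0065, 0], "angular": [0, 0, -3]},
    {"claw": 255, "dp": [0, 0.0065, 0], "angular": [0, 0, -3]},
    {"claw": 255, "dp": [0, 0.0087, 0], "angular": [0, 0, -4]},
    {"claw": 255, "dp": [0, 0.0087, 0], "angular": [0, 0, -4]}
  ]
}}

```text
clock: 4.15
tcp_pos: [0.473, -0.1428, 0.0511]
orientation: [0.0, 0.896, 0.444, 0.0]
wrist_force: [-0.5, 1.8, -0.3]
finger_gap: 0.0001
```

```bash
python3 - <<'E'
from h import *
s=env.get_state();p=s['tcp_pos'];q=p[:2]-[.5502,-.048];print(p,np.hypot(*q),np.degrees(np.arctan2(q[1],q[0])),s['wrist_force'])
shot('top','t2'); i=cv2.imread('pics/t2.png')[90:330,200:440]
cv2.imwrite('pics/t2c.png',cv2.resize(i,(600,600),interpolation=cv2.INTER_CUBIC))
E
```

```text
[ 0.47304257 -0.14279961  0.05112403] 0.12223025404581321 -129.14215219159445 [-0.51659328  1.81896083 -0.25824577]
```

View pics/t2c.png

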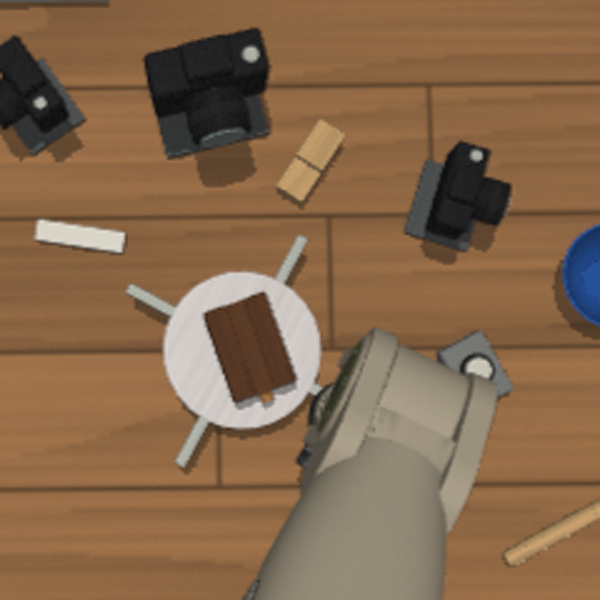

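The wheel has turned about 21°: the spoke end that was at -49° is now at -28°. The finger sits behind the pointer and the timber is still in place. I'll keep pushing.

{"method": "play_rows", "body": {
  "steps": [
    {"claw": 255, "dp": [0, 0.0087, 0], "angular": [0, 0, -4]},
    {"claw": 255, "dp": [0, 0.0087, 0], "angular": [0, 0, -4]},
    {"claw": 255, "dp": [0, 0.0087, 0], "angular": [0, 0, -4]},
    {"claw": 255, "dp": [0, 0.0087, 0], "angular": [0, 0, -4]},
    {"claw": 255, "dp": [0, 0.0087, 0], "angular": [0, 0, -4]},
    {"claw": 255, "dp": [0, 0.0087, 0], "angular": [0, 0, -4]},
    {"claw": 255, "dp": [0, 0.0087, 0], "angular": [0, 0, -4]},
    {"claw": 255, "dp": [0, 0.0087, 0], "angular": [0, 0, -4]}
  ]
}}

```text
clock: 4.87
tcp_pos: [0.5356, -0.17, 0.0506]
orientation: [-0.0, 0.74, 0.673, -0.0]
wrist_force: [-2.1, 1.5, 0.8]
finger_gap: -0.0
```

{"method": "play_rows", "body": {
  "steps": [
    {"claw": 255, "dp": [0, 0.0087, 0], "angular": [0, 0, -4]},
    {"claw": 255, "dp": [0, 0.0087, 0], "angular": [0, 0, -4]},
    {"claw": 255, "dp": [0, 0.0087, 0], "angular": [0, 0, -4]},
    {"claw": 255, "dp": [0, 0.0087, 0], "angular": [0, 0, -4]},
    {"claw": 255, "dp": [0, 0.0087, 0], "angular": [0, 0, -4]},
    {"claw": 255, "dp": [0, 0.0087, 0], "angular": [0, 0, -4]},
    {"claw": 255, "dp": [0, 0.0087, 0], "angular": [0, 0, -4]},
    {"claw": 255, "dp": [0, 0.0087, 0], "angular": [0, 0, -4]}
  ]
}}

```text
clock: 5.53
tcp_pos: [0.6034, -0.16, 0.0506]
orientation: [-0.0, 0.526, 0.851, -0.0]
wrist_force: [-2.7, 0.8, -0.2]
finger_gap: -0.0001
```

```bash
python3 - <<'E'
from h import *
s=env.get_state();p=s['tcp_pos'];q=p[:2]-[.5502,-.048];print(p,np.hypot(*q),np.degrees(np.arctan2(q[1],q[0])),s['wrist_force'],s['joint_pos'],s['orientation'])
E
```

```text
[ 0.60336361 -0.15999156  0.05061798] 0.12396967294106212 -64.60579914255283 [-2.72566797  0.83827764 -0.20062717] [-3.87380444e-01  5.20019417e-01 -1.19666551e-01  9.31738159e-01
 -7.09332594e-04  7.19450249e-01] [-2.50966082e-04  5.25595688e-01  8.50734359e-01 -4.01668014e-04]
```

{"method": "play_rows", "body": {
  "steps": [
    {"claw": 255, "dp": [0, 0.0087, 0], "angular": [0, 0, -4]},
    {"claw": 255, "dp": [0, 0.0087, 0], "angular": [0, 0, -4]},
    {"claw": 255, "dp": [0, 0.0087, 0], "angular": [0, 0, -4]},
    {"claw": 255, "dp": [0, 0.0087, 0], "angular": [0, 0, -4]},
    {"claw": 255, "dp": [0, 0.0087, 0], "angular": [0, 0, -4]},
    {"claw": 255, "dp": [0, 0.0087, 0], "angular": [0, 0, -4]},
    {"claw": 255, "dp": [0, 0.0087, 0], "angular": [0, 0, -4]},
    {"claw": 255, "dp": [0, 0.0087, 0], "angular": [0, 0, -4]}
  ]
}}

```text
clock: 6.2
tcp_pos: [0.6558, -0.1157, 0.0507]
orientation: [0.0, 0.271, 0.963, -0.001]
wrist_force: [-2.5, -1.1, -0.4]
finger_gap: -0.0
```

{"method": "play_rows", "body": {
  "steps": [
    {"claw": 255, "dp": [0, 0.0065, 0], "angular": [0, 0, -3]},
    {"claw": 255, "dp": [0, 0.0065, 0], "angular": [0, 0, -3]},
    {"claw": 255, "dp": [0, 0.0065, 0], "angular": [0, 0, -3]},
    {"claw": 255, "dp": [0, 0.0043, 0], "angular": [0, 0, -2]},
    {"claw": 255, "dp": [0, 0.0043, 0], "angular": [0, 0, -2]},
    {"claw": 255, "dp": [0, 0.0022, 0], "angular": [0, 0, -1]},
    {"claw": 255, "dp": [0, 0, 0], "angular": [0, 0, 0]},
    {"claw": 255, "dp": [0, 0, 0], "angular": [0, 0, 0]}
  ]
}}

```text
clock: 6.87
tcp_pos: [0.6695, -0.0882, 0.0503]
orientation: [0.001, 0.153, 0.988, -0.0]
wrist_force: [0.3, -0.1, -0.0]
finger_gap: 0.0001
```

```bash
python3 - <<'E'
from h import *
s=env.get_state();p=s['tcp_pos'];q=p[:2]-[.5502,-.048];print(p,np.hypot(*q),np.degrees(np.arctan2(q[1],q[0])),s['wrist_force'],s['orientation'])
shot('top','t3'); i=cv2.imread('pics/t3.png')[90:290,220:420]
cv2.imwrite('pics/t3c.png',cv2.resize(i,(600,600),interpolation=cv2.INTER_CUBIC))
E
```

```text
[ 0.66948206 -0.08821905  0.0503163 ] 0.12588002858363082 -18.632873042908503 [ 0.30851058 -0.11750439 -0.03611909] [ 7.20383138e-04  1.52744711e-01  9.88265417e-01 -5.05200591e-06]
```

View pics/t3c.png

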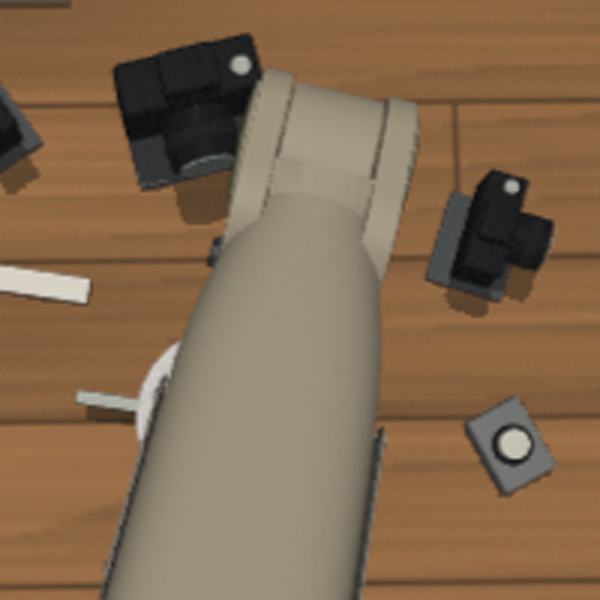

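```bash
python3 - <<'E'
from h import *
shot('scene','s3'); i=cv2.imread('pics/s3.png')[120:300,180:420]
cv2.imwrite('pics/s3c.png',cv2.resize(i,(800,600),interpolation=cv2.INTER_CUBIC))
E
```

```text
(no output)
```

View pics/s3c.png

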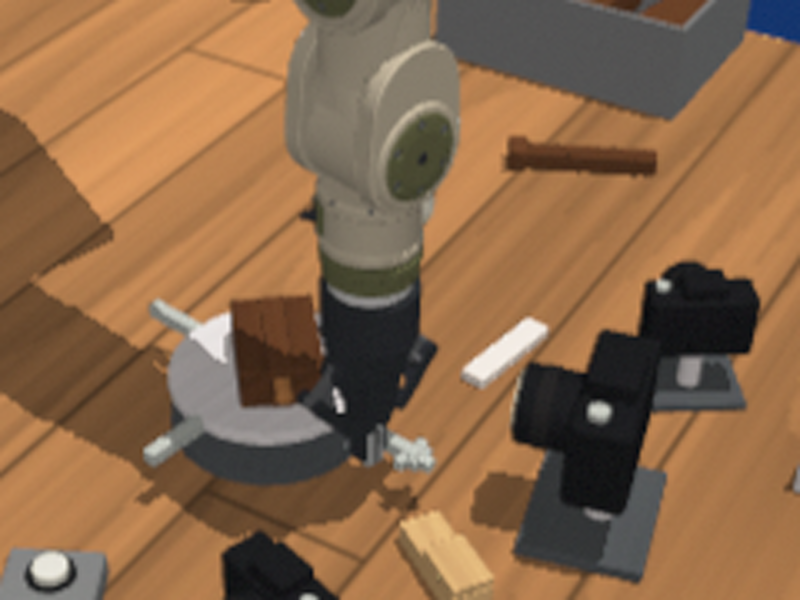

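{"method": "play_rows", "body": {
  "steps": [
    {"claw": 255, "dp": [0, 0.0043, 0], "angular": [0, 0, -2]},
    {"claw": 255, "dp": [0, 0.0043, 0], "angular": [0, 0, -2]},
    {"claw": 255, "dp": [0, 0.0043, 0], "angular": [0, 0, -2]},
    {"claw": 255, "dp": [0, 0.0043, 0], "angular": [0, 0, -2]},
    {"claw": 255, "dp": [0, 0.0043, 0], "angular": [0, 0, -2]},
    {"claw": 255, "dp": [0, 0.0043, 0], "angular": [0, 0, -2]},
    {"claw": 255, "dp": [0, 0.0022, 0], "angular": [0, 0, -1]},
    {"claw": 255, "dp": [0, 0, 0], "angular": [0, 0, 0]}
  ]
}}

```text
clock: 7.63
tcp_pos: [0.6751, -0.0608, 0.0497]
orientation: [0.0, 0.039, 0.999, -0.0]
wrist_force: [-0.0, -0.6, 1.7]
finger_gap: 0.0001
```

```bash
python3 - <<'E'
from h import *
s=env.get_state();p=s['tcp_pos'];q=p[:2]-[.5502,-.048];print(p,np.hypot(*q),np.degrees(np.arctan2(q[1],q[0])),s['wrist_force'],s['orientation'])
E
```

```text
[ 0.67510402 -0.06081662  0.0496515 ] 0.12555986249063622 -5.858714996641976 [-0.00528353 -0.62388224  1.65213828] [ 4.41454263e-04  3.93403971e-02  9.99225767e-01 -7.42826225e-05]
```

{"method": "play_rows", "body": {
  "steps": [
    {"claw": 255, "dp": [0, 0, 0], "angular": [0, 0, 0]},
    {"claw": 255, "dp": [0, -0.006, 0], "angular": [0, 0, 0]},
    {"claw": 255, "dp": [0, -0.008, 0], "angular": [0, 0, 0]},
    {"claw": 255, "dp": [0, -0.008, 0], "angular": [0, 0, 0]},
    {"claw": 255, "dp": [0, 0, -0.03], "angular": [0, 0, 0]},
    {"claw": 255, "dp": [0, 0, -0.04], "angular": [0, 0, 0]},
    {"claw": 255, "dp": [0, 0, -0.04], "angular": [0, 0, 0]},
    {"claw": 255, "dp": [0, 0, -0.04], "angular": [0, 0, 0]}
  ]
}}

```text
clock: 8.3
tcp_pos: [0.6723, -0.084, 0.2005]
orientation: [-0.001, 0.04, 0.999, 0.0]
wrist_force: [1.4, -0.8, 0.9]
finger_gap: 0.0
```

{"method": "play_rows", "body": {
  "steps": [
    {"claw": 255, "dp": [0.018, -0.03, 0], "angular": [0, 0, 0]},
    {"claw": 255, "dp": [0.018, -0.03, 0], "angular": [0, 0, 0]},
    {"claw": 255, "dp": [0.018, -0.03, 0], "angular": [0, 0, 0]},
    {"claw": 255, "dp": [0.018, -0.03, 0], "angular": [0, 0, 0]},
    {"claw": 255, "dp": [0.018, -0.03, 0], "angular": [0, 0, 0]},
    {"claw": 255, "dp": [0.018, -0.03, 0], "angular": [0, 0, 0]},
    {"claw": 255, "dp": [0.018, -0.03, 0], "angular": [0, 0, 0]},
    {"claw": 255, "dp": [0, 0, 0], "angular": [0, 0, 0]}
  ]
}}

```text
clock: 8.97
tcp_pos: [0.5272, -0.2879, 0.1994]
orientation: [-0.001, 0.043, 0.999, -0.001]
wrist_force: [0.1, 0.1, -0.7]
finger_gap: 0.0001
```

```bash
python3 - <<'E'
from h import *
s=env.get_state();print(s['tcp_pos'],s['wrist_force'],s['orientation'],s['joint_pos'])
shot('top','t4'); i=cv2.imread('pics/t4.png')[90:290,220:420]
cv2.imwrite('pics/t4c.png',cv2.resize(i,(600,600),interpolation=cv2.INTER_CUBIC))
E
```

```text
[ 0.52719013 -0.28786481  0.19940452] [ 0.07207378  0.14935434 -0.74438708] [-6.08399949e-04  4.30358936e-02  9.99072770e-01 -1.06905428e-03] [-0.63217365  0.37633886  0.03840451  1.23268565 -0.00245378 -0.54607542]
```

View pics/t4c.png

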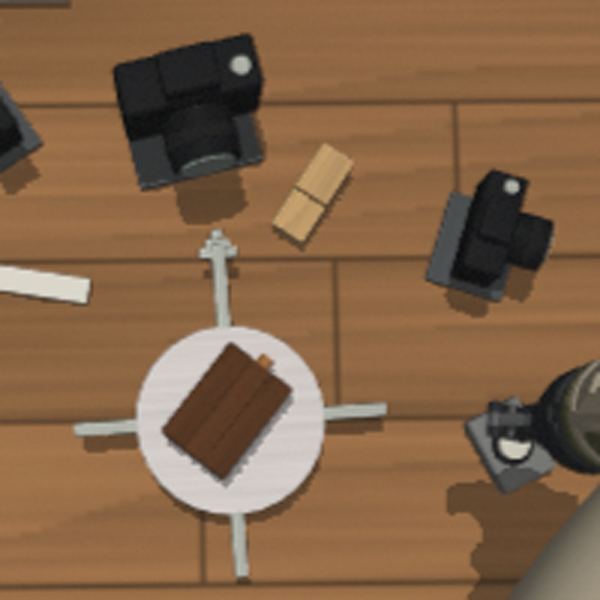

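The pointer tip is at crop (217,232), so the pointer heads 4.1–4.2°. The lens bears about 5.5°, so the miss is roughly 5 mm at the lens. The timber is still central and the release hasn't moved. Next I'll move over the button.

{"method": "play_rows", "body": {
  "steps": [
    {"claw": 255, "dp": [0, -0.009, 0], "angular": [0, 0, 0]},
    {"claw": 255, "dp": [0, -0.009, 0], "angular": [0, 0, 0]},
    {"claw": 255, "dp": [0, 0, 0.04], "angular": [0, 0, 0]},
    {"claw": 255, "dp": [0, 0, 0.04], "angular": [0, 0, 0]},
    {"claw": 255, "dp": [0, 0, 0.04], "angular": [0, 0, 0]},
    {"claw": 255, "dp": [0, 0, 0.02], "angular": [0, 0, 0]},
    {"claw": 255, "dp": [0, 0, 0], "angular": [0, 0, 0]},
    {"claw": 255, "dp": [0, 0, 0], "angular": [0, 0, 0]}
  ]
}}

```text
clock: 9.68
tcp_pos: [0.5293, -0.2994, 0.0582]
orientation: [-0.001, 0.039, 0.999, 0.001]
wrist_force: [0.5, -0.3, -0.6]
finger_gap: 0.0002
```

```bash
python3 - <<'E'
from h import *
s=env.get_state();print(s['tcp_pos'],s['wrist_force'])
shot('scene','s5'); i=cv2.imread('pics/s5.png')[215:335,130:290]
cv2.imwrite('pics/s5c.png',cv2.resize(i,(800,600),interpolation=cv2.INTER_CUBIC))
E
```

```text
[ 0.52931697 -0.29937007  0.05822489] [ 0.54466447 -0.29090806 -0.61699453]
```

View pics/s5c.png

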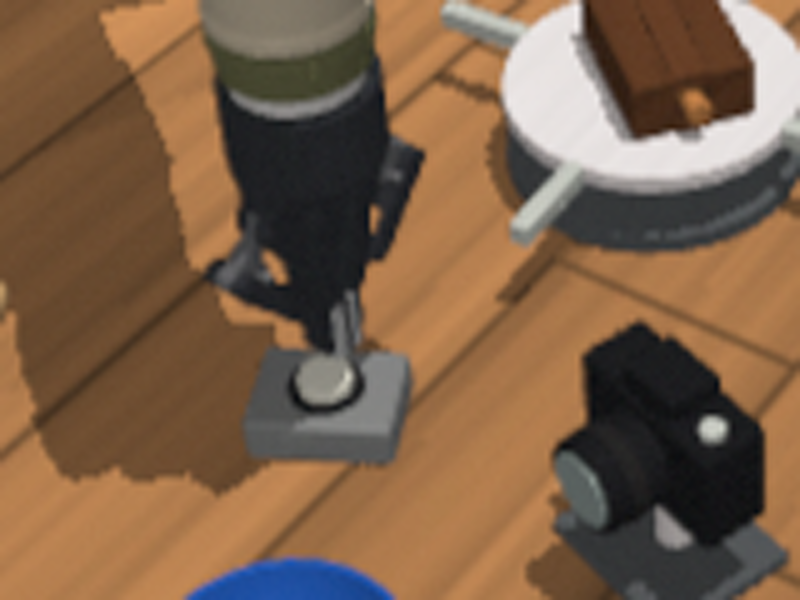

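The finger is above the button and slightly behind it, so I'll shift it by the measured error and then press.

{"method": "play_rows", "body": {
  "steps": [
    {"claw": 255, "dp": [0.003, -0.0067, 0], "angular": [0, 0, 0]},
    {"claw": 255, "dp": [0, 0, 0], "angular": [0, 0, 0]},
    {"claw": 255, "dp": [0, 0, 0], "angular": [0, 0, 0]},
    {"claw": 255, "dp": [0, 0, 0.003], "angular": [0, 0, 0]},
    {"claw": 255, "dp": [0, 0, 0.003], "angular": [0, 0, 0]},
    {"claw": 255, "dp": [0, 0, 0.003], "angular": [0, 0, 0]},
    {"claw": 255, "dp": [0, 0, 0], "angular": [0, 0, 0]},
    {"claw": 255, "dp": [0, 0, 0], "angular": [0, 0, 0]}
  ]
}}

```text
clock: 10.4
tcp_pos: [0.5256, -0.3063, 0.0498]
orientation: [-0.0, 0.039, 0.999, 0.0]
wrist_force: [0.5, -0.3, 0.3]
finger_gap: -0.0
```

{"method": "play_rows", "body": {
  "steps": [
    {"claw": 255, "dp": [0, 0, 0.002], "angular": [0, 0, 0]},
    {"claw": 255, "dp": [0, 0, 0.002], "angular": [0, 0, 0]},
    {"claw": 255, "dp": [0, 0, 0.002], "angular": [0, 0, 0]},
    {"claw": 255, "dp": [0, 0, 0.002], "angular": [0, 0, 0]},
    {"claw": 255, "dp": [0, 0, 0.001], "angular": [0, 0, 0]},
    {"claw": 255, "dp": [0, 0, 0.001], "angular": [0, 0, 0]},
    {"claw": 255, "dp": [0, 0, 0], "angular": [0, 0, 0]},
    {"claw": 255, "dp": [0, 0, 0], "angular": [0, 0, 0]}
  ]
}}

```text
clock: 11.07
tcp_pos: [0.526, -0.3067, 0.0405]
orientation: [0.0, 0.039, 0.999, -0.0]
wrist_force: [-1.0, 0.9, 3.2]
finger_gap: 0.0002
```

{"method": "play_rows", "body": {
  "steps": [
    {"claw": 255, "dp": [0, 0, 0.001], "angular": [0, 0, 0]},
    {"claw": 255, "dp": [0, 0, 0.001], "angular": [0, 0, 0]},
    {"claw": 255, "dp": [0, 0, 0.001], "angular": [0, 0, 0]},
    {"claw": 255, "dp": [0, 0, 0.0005], "angular": [0, 0, 0]},
    {"claw": 255, "dp": [0, 0, 0], "angular": [0, 0, 0]},
    {"claw": 255, "dp": [0, 0, 0], "angular": [0, 0, 0]},
    {"claw": 255, "dp": [0, 0, 0], "angular": [0, 0, 0]},
    {"claw": 255, "dp": [0, 0, 0], "angular": [0, 0, 0]}
  ]
}}

```text
clock: 11.73
tcp_pos: [0.5261, -0.3067, 0.038]
orientation: [0.0, 0.039, 0.999, -0.0]
wrist_force: [-3.2, 1.8, 10.0]
finger_gap: 0.0001
```

The force is 10 N, well above the 4.5 N at the bottom of travel, so the button is fully down. I'll lift off and clear the view.

{"method": "play_rows", "body": {
  "steps": [
    {"claw": 255, "dp": [0, 0, -0.003], "angular": [0, 0, 0]},
    {"claw": 255, "dp": [0, 0, -0.003], "angular": [0, 0, 0]},
    {"claw": 255, "dp": [0, 0, -0.006], "angular": [0, 0, 0]},
    {"claw": 255, "dp": [0, 0, -0.02], "angular": [0, 0, 0]},
    {"claw": 255, "dp": [0, 0, -0.04], "angular": [0, 0, 0]},
    {"claw": 255, "dp": [0, 0, -0.04], "angular": [0, 0, 0]},
    {"claw": 255, "dp": [0, 0, -0.04], "angular": [0, 0, 0]},
    {"claw": 255, "dp": [0, 0, -0.02], "angular": [0, 0, 0]}
  ]
}}

```text
clock: 12.4
tcp_pos: [0.5272, -0.3076, 0.2141]
orientation: [0.002, 0.039, 0.999, -0.002]
wrist_force: [0.5, 0.2, -0.5]
finger_gap: -0.0002
```

{"method": "play_rows", "body": {
  "steps": [
    {"claw": 255, "dp": [0.02, -0.02, 0], "angular": [0, 0, 0]},
    {"claw": 255, "dp": [0.02, -0.02, 0], "angular": [0, 0, 0]},
    {"claw": 255, "dp": [0.02, -0.02, 0], "angular": [0, 0, 0]},
    {"claw": 255, "dp": [0.02, -0.02, 0], "angular": [0, 0, 0]},
    {"claw": 255, "dp": [0.02, -0.02, 0], "angular": [0, 0, 0]},
    {"claw": 255, "dp": [0.02, -0.02, 0], "angular": [0, 0, 0]},
    {"claw": 255, "dp": [0, 0, 0], "angular": [0, 0, 0]},
    {"claw": 255, "dp": [0, 0, 0], "angular": [0, 0, 0]}
  ]
}}

```text
clock: 13.07
tcp_pos: [0.3958, -0.4177, 0.2085]
orientation: [-0.0, 0.041, 0.999, 0.0]
wrist_force: [0.1, 0.1, 0.1]
finger_gap: -0.0002
```

```bash
python3 - <<'E'
from h import *
s=env.get_state();print(s['tcp_pos'],s['wrist_force'],s['clock'])
shot('top','t6'); i=cv2.imread('pics/t6.png')[90:290,220:420]
cv2.imwrite('pics/t6c.png',cv2.resize(i,(600,600),interpolation=cv2.INTER_CUBIC))
E
```

```text
[ 0.39575545 -0.41774345  0.20854861] [0.14512893 0.06180071 0.11717965] 13.0667
```

View pics/t6c.png

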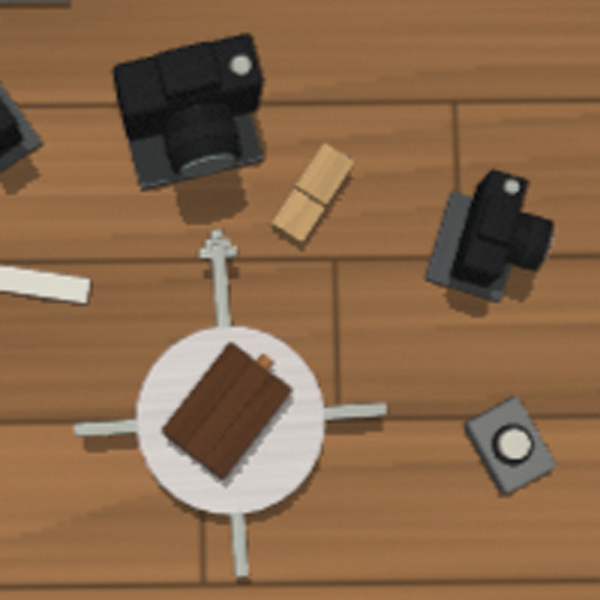

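The pointer is still on the lens, the release and cameras haven't moved, the button at (514,445) is where it started, and the arm is clear. I'm handing in.

```bash
python3 -c "
from workcell import env
print(env.hand_in())"
```

```text
the job is handed in; nothing more can be done
None
```

I turned the wheel about 143° counter-clockwise by pushing the pointer spoke with the closed fingertips. I then backed off, pressed the shutter button once, lifted clear and handed in at about 13 s; `env.hand_in()` gives no verdict.

- **Pointer:** in the last top view it heads about 4.2°, and the lens of the largest camera bears about 5.5°. That is a miss of roughly 5 mm at the lens, against the 25 mm allowed.
- **Button:** the wrist force reached 10 N with the fingertip about 6 mm below first contact, so the button was fully down. I judged that it came back up from the top view only, without measuring its height.
- **Everything else:** the timber still looks central on the disc, the release and cameras look unmoved, and the arm touches nothing. The last picture was a crop, so I didn't look again at the jar, brush, spatula, bowl and treenail.

One depth script stopped with an error after it had printed the lens measurements I needed. No check disagreed.

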